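# Unload the drilling jig and sort the coat-peg parts

### The job

Pull the red handle of the toggle clamp on the drilling jig right back so that its arm swings up past upright, and only then lift out the drilled cleat; leave the clamp open. Sort the cleat, together with the two loose turned pegs and the loose octagonal rosette on the bench: each goes into the empty front bay of the tray whose rear bay already holds its own kind, cleat and rosette lying flat on the bay's floor, both pegs standing upright on their feet.

Things in the scene. Friction and masses are not known exactly. Their poses are not given: they have to be found in the camera images.
- jig: Fixed plywood drilling jig 200 x 110 x 18 mm, origin under its centre, z up, x from the clamp (near the robot) to the cleat. The cleat lies on it, centred at x = +35, y = 0 mm, against 8 mm pins 11 mm high: two on its -y side (y -23, x +7 and +63 mm), one at its far end (x +78 mm). Toggle clamp base 54 x 44 mm around x = -54 mm.
- clamp (a joint): Arm of the toggle clamp, rad: 0 = closed and locked (arm level towards the jig's +x, rubber foot on the cleat's middle), 1.57 = upright, 1.80 = fully open (stop, leaning back over the handle side). Hinge along the jig's y at x -40, z +57 mm; arm 85 mm long. Driven by the handle through a link; past upright it stays open by its own weight.
- clamp_grip (a point): Point on the centre line of the clamp's red grip (20 mm wide along jig y, 18 thick, 76 long), 18 mm below its top end. Closed: handle upright, point at jig x -22, y 0, z 167 mm. Opening: pull it to jig -x and down; it keeps to an arc of radius 112 mm about jig x -41, z 56 mm, 1.5 rad long, to x -150, z 81 mm. A few N, slight snap at the start.
- cleat: Light wooden cleat 76 x 36 x 18 mm with two 8 mm holes, long axis x, origin at the centre of its underside. At the start clamped in the jig (long axis along the jig's x), its underside 18 mm above the bench.
- rosette: Dark wooden octagonal block, 50 mm across flats, 20 mm thick, lying flat on the bench; origin at the centre of its underside; one pair of flats faces along its x, others every 45 degrees.
- peg_a: Turned wooden coat peg standing on its foot on the bench, 46 mm tall: foot 28 mm dia., waist 16 mm dia. (z 12 to 22 mm), head 34 mm dia. (z 30 to 40 mm, chamfered above). Origin at the centre of its underside, z up the axis.
- peg_b: A second coat peg, the same as peg_a in every way; either may stand anywhere in the front bay of the pegs' tray.
- tray_pegs: Fixed plywood tray 186 (x) x 116 x 16 mm high, walls and floor 5 mm; origin under its centre. A divider at x = +8 mm, 4 mm thick, as high as the walls, parts the rear bay (+x) from the empty front bay on the robot's side (x -88 to +6 mm, y -53 to +53 mm, centre x = -41 mm). Rear bay: three turned pegs, fixed, to z = 51 mm.
- tray_rosettes: Fixed plywood tray 186 (x) x 116 x 16 mm high, walls and floor 5 mm; origin under its centre. A divider at x = +8 mm, 4 mm thick, as high as the walls, parts the rear bay (+x) from the empty front bay on the robot's side (x -88 to +6 mm, y -53 to +53 mm, centre x = -41 mm). Rear bay: three dark octagonal rosettes, fixed, to z = 45 mm.
- tray_cleats: Fixed plywood tray 186 (x) x 116 x 16 mm high, walls and floor 5 mm; origin under its centre. A divider at x = +8 mm, 4 mm thick, as high as the walls, parts the rear bay (+x) from the empty front bay on the robot's side (x -88 to +6 mm, y -53 to +53 mm, centre x = -41 mm). Rear bay: three light drilled cleats, fixed, to z = 41 mm.
Not all that is in view belongs to the job. Leave any turquoise look-alike of the jig alone. Leave any pink look-alike of the rosette alone.

How it is judged (in metres and radians):
On the way:
1. the clamp arm is swung up past upright while the cleat still lies in the jig (value of joint clamp above 1.6 rad and distance of cleat from where it was at the start of the episode below 0.012 m), for 0.2 s.
At the end, for the whole second after the job is handed in: The clamp arm stands past upright (joint above 1.6 rad). Each part's centre is inside the front bay of its own kind's tray and at rest: cleat and rosette flat on the floor (within 0.08 rad), both pegs on their feet (within 0.12 rad of upright) (value of joint clamp above 1.6 rad and x of cleat in the frame of tray_cleats between -0.088 and 0.006 m and y of cleat in the frame of tray_cleats between -0.053 and 0.053 m and z of cleat in the frame of tray_cleats below 0.0265 m and angle between the z axis of cleat and the z axis of tray_cleats, either way round below 0.08 rad and linear speed of each of cleat, rosette, peg_a, peg_b below 0.02 m/s and x of rosette in the frame of tray_rosettes between -0.088 and 0.006 m and y of rosette in the frame of tray_rosettes between -0.053 and 0.053 m and z of rosette in the frame of tray_rosettes below 0.0265 m and angle between the z axis of rosette and the z axis of tray_rosettes, either way round below 0.08 rad and x of peg_a in the frame of tray_pegs between -0.088 and 0.006 m and y of peg_a in the frame of tray_pegs between -0.053 and 0.053 m and z of each of peg_a, peg_b in the frame of tray_pegs below 0.009 m and angle between each of peg_a, peg_b's own z axis and vertical below 0.12 rad and x of peg_b in the frame of tray_pegs between -0.088 and 0.006 m and y of peg_b in the frame of tray_pegs between -0.053 and 0.053 m); the robot touches nothing.
It also fails if it takes over 120 s, if anything falls off the work surface, if the arm or the gripper's body presses on something with over 40 N, if the wrist force passes 120 N, or if a joint passes its speed limit or range.

### The arm

A 7-joint arm with a two-finger parallel gripper is mounted at the origin on the work surface. World frame = base frame: x ahead of the robot, y to its left, z up, the work surface at z = 0. Lengths are in mm, angles in rad, forces in N, time in s.
With the tool pointing down it reaches from about 425 to 925 mm from the base axis. Payload 6.8 kg.
Tool frame: the origin (TCP) lies midway between the tips of the shut fingers; the grasp point (between the pads) lies 19 mm behind it; z points along the fingers, y is the line along which they close (so a half turn about z gives the same grasp; the last joint's range is limited). The gripper opens to 88 mm and grips with 3 to 60 N. Pads are 20 mm wide; open, the fingers measure 115 mm over their backs; the gripper's body (75 mm by 178 mm) begins 61 mm behind the grasp point.
Start: joints at [-1.311, 0.477, 0.022, 1.555, -0.011, 1.109, -0.083], TCP at [242.703, 629.875, 222.664] pointing down, gripper open.
Joint ranges: [-2.96, 2.96], [-0.34, 2.1], [-1.41, 1.46], [0.24, 2.44], [-1.37, 4.51], [0.17, 1.92], [-2.96, 2.96]. Speed limits (rad/s): [2.39, 2.39, 3.14, 3.14, 3.14, 3.14, 3.14].

### API

Orientations are given as a unit quaternion [x, y, z, w].
In Python, from station import * gives the robot as it stands.
- The arm moves only by the shell command python3 -m crank 'ROWS' [OPENING]. ROWS is JSON, a list of rows, each a list of 4 numbers: the shift along the tool's x, y, z each as a share of 0.04 m, from -1 to 1, then the turn about the tool's z as a share of 45 degrees, from -1 to 1. A call has 1 to 20 rows; each row shifts and turns the commanded pose from where the row before left it, along the tool's axes as they then stand; what a row does not reach is not made up. A row lasts 1/8 s, in which the tool goes at most 62.5 mm and 10.7 degrees, less where a joint would pass 70% of its speed; a pose out of reach is approached as far as the arm can. A call with a number of a shift or a turn outside -1 to 1 is refused whole. A call with a gripper value outside its range is refused whole. OPENING is the opening, from -1 (shut) to 1 (fully open), set as the call begins (- or left out, the last holds). The fingers move at their own pace and stop on an object; the grip force is fixed at half the most. Time passes only in rows, so rows that do not move let the fingers close. It gives the time, the measured TCP pose, the force, the opening and the grip force at its end, in the units of the state.
- observe(): the state, without advancing time (a new reading comes with each control period).
- capture(name): name is "scene" or "top" or "wrist"; returns the picture (480x640x3 uint8, red, green, blue); there is no depth.
- get_calibration(name): a dict with "intrinsics" (3x3 intrinsics, pixels), "origin" and "attitude" of the camera in the world. Camera axes: x right, y up, looking along -z (the intrinsics and any distortion apply to the point x, -y, -z); pixel columns grow to the right and rows downward; lengths in mm; the calibration is good to about 2 mm. A picture is of the moment at which its call begins: read the wrist's pose just before it. get_calibration takes no time and is no camera call; for the wrist camera it gives the pose at the moment of the call.
- close_job(): hands the job in; it is judged then, once.
The state is a dict: "time": time; "joint_pos": joint angles; "qvel": joint speeds; "joint_efforts": joint torques, N m; "ee_pos": TCP position; "orientation": TCP orientation; "wrist_force": force on the tool from outside, world axes, zero at the start; "ft_torque": the same for the moment, N m; "finger_gap": finger opening in mm; "grasp_force": force on a finger pad.
Only numpy, scipy, OpenCV 4.12 (cv2) and the standard library are available. Lean on these libraries where they do the work, as an engineer would, in place of code of your own. Each camera call takes 0.05 s, during which the arm holds its last target. There are 200 camera calls.

## Working session

There is one attempt and no reset: what is moved stays moved. The work goes in short steps, Python scripts to look and compute and a shell command to move; the robot and the scene stay as the last step left them, time stands still between calls to the robot, and variables do not carry over. Pictures are saved under pics/ and viewed, at most 14 in all, crops included, and the job is handed in when it is done.

```bash
ls; mkdir -p pics; python3 - <<'E'
from station import *
import cv2
s=observe();print(s)
for n in("scene","top"):
    c=get_calibration(n);print(n,c)
    cv2.imwrite(f"pics/{n}0.png",capture(n)[:,:,::-1])
E
```

```text
pics
{'time': 0.0, 'joint_pos': array([-1.3111019 ,  0.47775065,  0.02232078,  1.55646559, -0.01149187,
        1.10928668, -0.08309695]), 'qvel': array([ 0.00047709, -0.00023623,  0.00019881,  0.00258023, -0.00078153,
        0.00096614, -0.00039525]), 'joint_efforts': array([ 9.85354818e-04, -5.82854497e+01,  1.53529700e+00, -2.72601789e+01,
       -5.43568935e-02,  1.69490464e-02,  1.44974210e-04]), 'ee_pos': array([242.48913047, 629.28696553, 221.70854976]), 'orientation': array([ 1.82840271e-01,  9.83142228e-01, -8.85675249e-04, -9.87994611e-05]), 'wrist_force': array([-0.01213273,  0.05829222,  1.11049969]), 'ft_torque': array([-0.0522965 , -0.04525122, -0.01427467]), 'grasp_force': 0.0, 'finger_gap': 87.74815404760261}
scene {'intrinsics': array([[474.55121061,   0.        , 322.08429003],
       [  0.        , 474.55121061, 241.52434197],
       [  0.        ,   0.        ,   1.        ]]), 'origin': array([1194.66050938,   75.30139719,  714.01631715]), 'attitude': array([0.29975806, 0.32151727, 0.64513837, 0.62495459])}
top {'intrinsics': array([[518.1634208 ,   0.        , 317.55495354],
       [  0.        , 518.1634208 , 228.48989021],
       [  0.        ,   0.        ,   1.        ]]), 'origin': array([ 330.8922123 ,   25.23560801, 1420.01770728]), 'attitude': array([-0.02808073,  0.03712096,  0.70747556, -0.7052034 ])}
```

View pics/scene0.png

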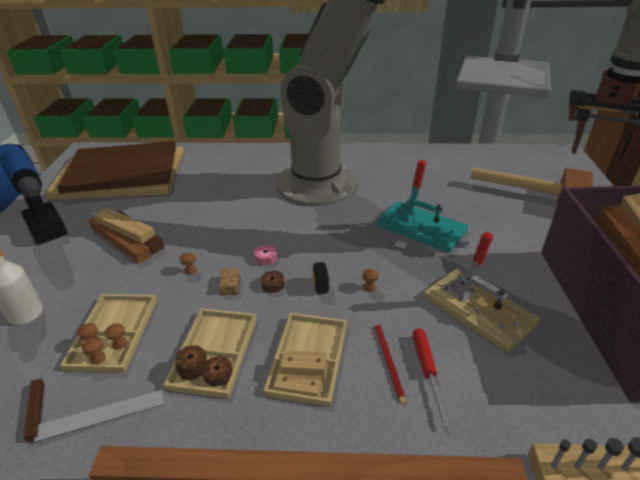

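View pics/top0.png

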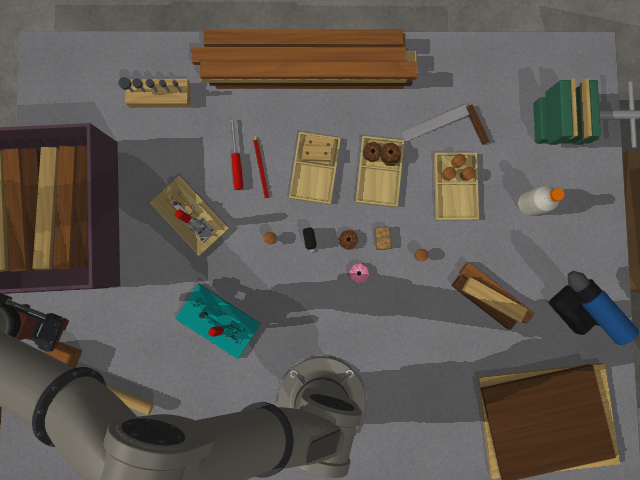

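The scene view shows the plywood jig at about (480,305) with its red handle at (483,248), the pegs at (188,262) and (370,278), the rosette at (272,281) and the trays along the front. In the top view the jig is at (190,215), the pegs at (270,238) and (421,255), and the rosette at (348,239). The trays there are cleats (315,167), rosettes (380,171) and pegs (457,186).

```bash
cat > h.py <<'E'
import numpy as np, cv2
from scipy.spatial.transform import Rotation as R
from station import *
def ray(c,u,v):
    d=np.linalg.inv(c["intrinsics"])@[u,v,1.]; d=np.array([d[0],-d[1],-d[2]])
    return np.array(c["origin"]),R.from_quat(c["attitude"]).apply(d)
def onz(c,p,z):
    o,d=ray(c,*p); return (o+d*(z-o[2])/d[2])
def proj(c,P):
    q=R.from_quat(c["attitude"]).inv().apply(np.array(P,float)-c["origin"]); k=c["intrinsics"]@[q[0],-q[1],-q[2]]; return k[:2]/k[2]
def blobs(m,amin=30):
    out=[]
    for k in cv2.findContours(m.astype(np.uint8),cv2.RETR_EXTERNAL,cv2.CHAIN_APPROX_NONE)[0]:
        if cv2.contourArea(k)>amin: out.append((cv2.contourArea(k),cv2.minAreaRect(k),k))
    return sorted(out,key=lambda t:-t[0])
E
python3 - <<'E'
from h import *
im=cv2.imread("pics/top0.png");c=get_calibration("top")
hsv=cv2.cvtColor(im,cv2.COLOR_BGR2HSV);H,S,V=cv2.split(hsv)
def show(n,m,z,amin=30):
    for a,r,k in blobs(m,amin):
        b=cv2.boxPoints(r); P=np.array([onz(c,p,z) for p in b])[:,:2]
        print(n,int(a),np.round(r[0]),"ctr",P.mean(0).round(),"sides",np.linalg.norm(P[1]-P[0]).round(),np.linalg.norm(P[2]-P[1]).round(),"dirs",np.degrees(np.arctan2(*(P[1]-P[0])[::-1])).round(1))
roi=np.zeros(H.shape,bool);roi[100:290,130:500]=1
wood=roi&(H>15)&(H<30)&(S>70)&(V>90)
show("wood16",cv2.morphologyEx(wood.astype(np.uint8),cv2.MORPH_CLOSE,np.ones((7,7))),16,800)
br=roi&(H<17)&(S>90)&(V>30)
show("brown z20",br,20,40)
red=roi&((H<5)|(H>175))&(S>190)&(V>120)
show("red",red,185,10)
cv2.imwrite("pics/c1.png",cv2.resize(im[160:270,135:295],None,fx=5,fy=5,interpolation=cv2.INTER_CUBIC))
E
```

```text
wood16 2859 [189. 215.] ctr [498. 357.] sides 110.0 202.0 dirs -46.2
wood16 2796 [456. 186.] ctr [ 578. -374.] sides 122.0 184.0 dirs -90.0
wood16 2745 [380. 171.] ctr [ 620. -164.] sides 189.0 118.0 dirs -6.4
wood16 2731 [314. 168.] ctr [629.  15.] sides 188.0 117.0 dirs -8.3
brown z20 595 [381. 153.] ctr [ 668. -170.] sides 62.0 103.0 dirs -3.8
brown z20 502 [476. 276.] ctr [ 330. -419.] sides 128.0 70.0 dirs -90.2
brown z20 298 [237. 171.] ctr [619. 228.] sides 26.0 102.0 dirs -84.7
brown z20 260 [477. 124.] ctr [ 751. -436.] sides 22.0 114.0 dirs -64.8
brown z20 259 [453. 167.] ctr [ 629. -368.] sides 89.0 33.0 dirs -37.5
brown z20 251 [348. 239.] ctr [432. -75.] sides 49.0 49.0 dirs -90.2
brown z20 225 [261. 168.] ctr [627. 162.] sides 13.0 164.0 dirs -78.5
brown z20 129 [467. 173.] ctr [ 612. -405.] sides 42.0 32.0 dirs -74.1
brown z20 126 [182. 216.] ctr [496. 374.] sides 24.0 47.0 dirs -29.8
brown z20 115 [420. 254.] ctr [ 389. -271.] sides 35.0 30.0 dirs -90.2
brown z20 102 [270. 238.] ctr [436. 137.] sides 30.0 30.0 dirs -90.2
red 176 [236. 171.] ctr [586. 207.] sides 15.0 86.0 dirs -85.2
red 150 [261. 168.] ctr [592. 146.] sides 9.0 142.0 dirs -78.5
red 30 [178. 213.] ctr [483. 344.] sides 15.0 14.0 dirs -44.1
```

View pics/c1.png

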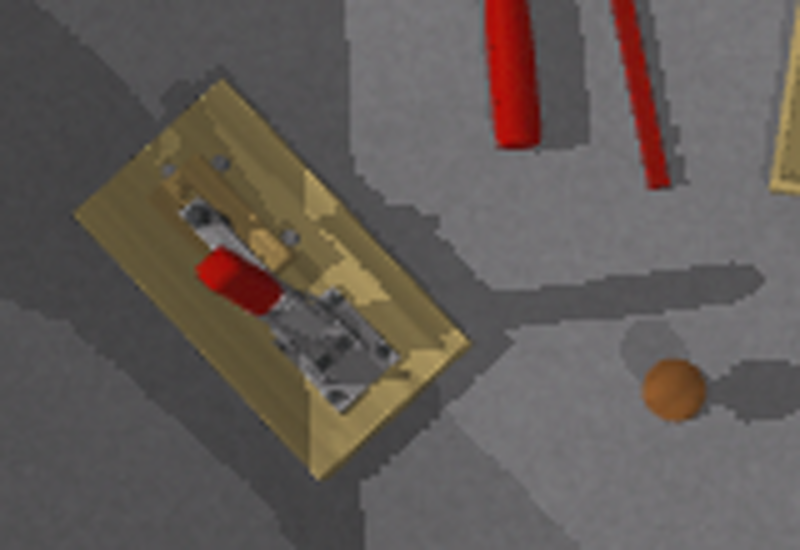

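Jig centre is about (498, 357) with its x axis at +43.8°. That puts the grip point near (482, 342, 167), which agrees with the red top seen at (483, 344). I'll turn the tool first while rising.

```bash
python3 -m crank '[[0,0,-0.3,-0.206],[0,0,-0.3,-0.206],[0,0,-0.3,-0.206],[0,0,-0.3,-0.206],[0,0,-0.3,-0.206],[0,0,-0.3,-0.206],[0,0,-0.3,-0.206],[0,0,0,0]]'
cat >> h.py <<'E'
def yaw(q=None):
    y=R.from_quat(observe()["orientation"] if q is None else q).apply([0,1,0]); return np.degrees(np.arctan2(y[1],y[0]))
def go(target,yawt=None):
    s=observe(); r=R.from_quat(s["orientation"]); d=r.inv().apply(np.array(target)-s["ee_pos"])
    a=yaw(s["orientation"]); print("t",round(s["time"],2),"pos",s["ee_pos"].round(1),"yaw_y",a.round(1),"gap",round(s["finger_gap"],1),"F",np.round(s["wrist_force"],1),"j",s["joint_pos"].round(2))
    print("shares",(d/40).round(3), "" if yawt is None else "turn(deg about tool z) %.1f"%(((a-yawt)+90)%180-90))
E
python3 -c "
from h import *
go([482,342,230],133.8)"
```

```text
time: 1.1
ee_pos: [242.9, 630.1, 307.1]
orientation: [-0.372, 0.928, 0.0, 0.0]
wrist_force: [-0.4, 0.3, -0.4]
finger_gap: 88.2
grasp_force: 0.0
t 1.1 pos [242.9 630.1 307.1] yaw_y 133.7 gap 88.2 F [-0.4  0.3 -0.4] j [-1.15  0.43 -0.2   1.44  0.09  1.28  0.97]
shares [ 0.66  -9.338  1.92 ] turn(deg about tool z) -0.1
```

```bash
python3 -m crank '[[0.05,-0.4,0,0],[0.05,-0.75,0,0],[0.05,-0.75,0,0],[0.05,-0.75,0,0],[0.05,-0.75,0,0],[0.05,-0.75,0,0],[0.05,-0.75,0,0],[0.05,-0.75,0,0],[0.05,-0.75,0,0],[0.05,-0.75,0,0],[0.05,-0.75,0,0],[0.05,-0.75,0,0],[0.05,-0.69,0,0],[0,0,0,0],[0,0,0,0]]'
python3 - <<'E'
from h import *
c=get_calibration("wrist");im=capture("wrist")
cv2.imwrite("pics/w1.png",im[:,:,::-1]);go([482,342,230],133.8)
H,S,V=cv2.split(cv2.cvtColor(im,cv2.COLOR_RGB2HSV))
for a,r,k in blobs(((H<6)|(H>174))&(S>170)&(V>90),60):
    print(a,np.round(r[0]),np.round(r[1]),[onz(c,p,185).round()[:2] for p in cv2.boxPoints(r)])
E
```

```text
time: 2.98
ee_pos: [481.8, 342.5, 306.3]
orientation: [-0.373, 0.928, 0.0, -0.0]
wrist_force: [-0.3, 0.4, -0.5]
finger_gap: 87.9
grasp_force: 0.0
t 3.02 pos [481.6 343.  306.4] yaw_y 133.9 gap 87.6 F [0.  0.4 1. ] j [-0.67  0.28 -0.07  1.65  0.02  1.21  1.59]
shares [ 0.009 -0.028  1.909] turn(deg about tool z) 0.1
1742.0 [163. 218.] [23. 85.] [array([584., 249.]), array([519., 243.]), array([517., 259.]), array([583., 266.])]
1394.5 [118. 182.] [ 11. 135.] [array([604., 221.]), array([505., 202.]), array([503., 209.]), array([602., 229.])]
976.0 [316. 225.] [44. 25.] [array([471., 320.]), array([458., 333.]), array([482., 356.]), array([495., 343.])]
```

View pics/w1.png

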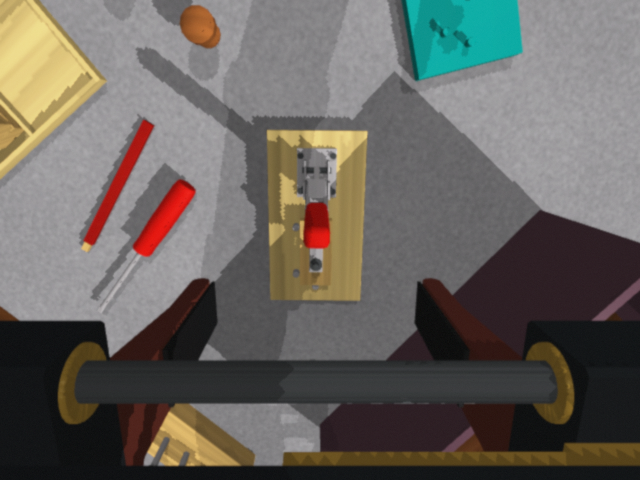

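The handle sits at (316,225), midway between the fingers at columns 216 and 417, and the cleat and arm lie below it. Descend and grip.

```bash
python3 -m crank '[[0,0,0.7,0],[0,0,0.8,0],[0,0,0.8,0],[0,0,0.8,0],[0,0,0.6,0],[0,0,0.25,0],[0,0,0,0]]' 1
python3 -m crank '[[0,0,0,0],[0,0,0,0],[0,0,0,0],[0,0,0,0],[0,0,0,0]]' -1
```

```text
time: 3.9
ee_pos: [481.9, 342.9, 148.4]
orientation: [-0.374, 0.928, 0.0, -0.0]
wrist_force: [-0.1, 0.3, 0.9]
finger_gap: 87.5
grasp_force: 0.0
time: 4.53
ee_pos: [482.6, 342.3, 148.7]
orientation: [-0.373, 0.928, 0.0, 0.0]
wrist_force: [1.0, -0.1, -0.3]
finger_gap: 41.0
grasp_force: 0.0
```

```bash
python3 -m crank '[[0,0,0,0],[0,0,0,0],[0,0,0,0],[0,0,0,0],[0,0,0,0]]' 
python3 -m crank '[[0.14,-0.01,0,0],[0.14,-0.02,0,0],[0.29,0,0,0],[0.29,0.025,0,0],[0.29,0,0.055,0]]'
```

```text
time: 5.15
ee_pos: [482.0, 343.0, 148.7]
orientation: [-0.373, 0.928, 0.0, -0.0]
wrist_force: [-3.1, 3.4, 0.7]
finger_gap: 19.8
grasp_force: 30.0
time: 5.78
ee_pos: [450.1, 312.6, 147.3]
orientation: [-0.374, 0.928, 0.001, 0.002]
wrist_force: [-0.9, 6.3, 0.5]
finger_gap: 20.2
grasp_force: 30.0
```

```bash
python3 -m crank '[[0.28,0,0.087,0],[0.27,0,0.113,0],[0.257,0,0.142,0],[0.24,0,0.168,0],[0.22,0,0.193,0],[0.2,0,0.215,0]]'
python3 -m crank '[[0.178,0,0.235,0],[0.15,0,0.25,0],[0.122,0,0.265,0],[0.098,0,0.278,0],[0.035,0,0.143,0],[0,0,0,0],[0,0,0,0]]'
python3 -c "
from h import *
cv2.imwrite('pics/s2.png',capture('scene')[180:400,360:600,::-1].repeat(2,0).repeat(2,1))"
```

```text
time: 6.52
ee_pos: [405.8, 269.5, 110.3]
orientation: [-0.374, 0.928, 0.0, -0.001]
wrist_force: [-8.4, 0.9, 11.3]
finger_gap: 19.7
grasp_force: 30.0
time: 7.4
ee_pos: [386.7, 251.3, 61.8]
orientation: [-0.374, 0.927, -0.001, -0.004]
wrist_force: [-11.6, -0.4, 3.4]
finger_gap: 20.1
grasp_force: 30.0
```

View pics/s2.png

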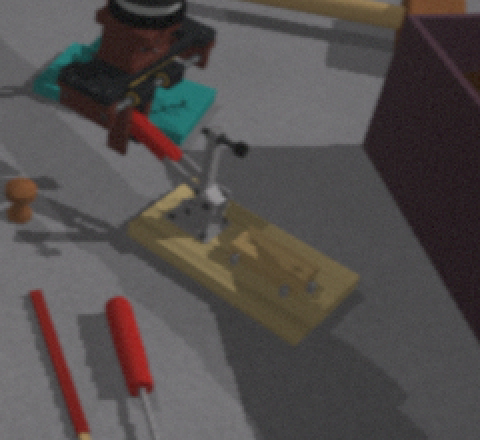

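The clamp arm now stands up and leans back (pivot at (213,195), tip at (208,135)), and the cleat is still in the jig against its pins. Release and rise.

```bash
python3 -m crank '[[0,0,0,0],[0,0,0,0],[0,0,0,0],[0,0,0,0]]' 0.2
python3 -m crank '[[0,0,-0.3,0],[0,0,-0.7,0],[0,0,-0.9,0],[0,0,-0.9,0],[0,0,-0.9,0],[0,0,-0.9,0],[0,0,-0.7,0],[0,0,0,0]]'
python3 - <<'E'
from h import *
j=np.array([498,357]);a=np.radians(43.8);P=j+35*np.array([np.cos(a),np.sin(a)]);print(P)
go([*P,250],133.8)
cv2.imwrite('pics/s3.png',capture('scene')[180:400,360:600,::-1].repeat(2,0).repeat(2,1))
E
```

```text
time: 7.95
ee_pos: [390.9, 253.4, 63.0]
orientation: [-0.373, 0.928, -0.0, 0.0]
wrist_force: [-0.5, -0.1, -0.0]
finger_gap: 52.3
grasp_force: 0.0
time: 8.95
ee_pos: [391.4, 254.2, 277.7]
orientation: [-0.373, 0.928, 0.001, 0.003]
wrist_force: [-0.4, 0.8, -1.2]
finger_gap: 52.7
grasp_force: 0.0
[523.26160798 381.22501109]
t 8.95 pos [391.4 254.2 277.7] yaw_y 133.8 gap 52.7 F [-0.4  0.8 -1.2] j [-0.63  0.08 -0.08  1.96  0.01  1.1   1.62]
shares [-4.573  0.009  0.716] turn(deg about tool z) 0.0
```

View pics/s3.png

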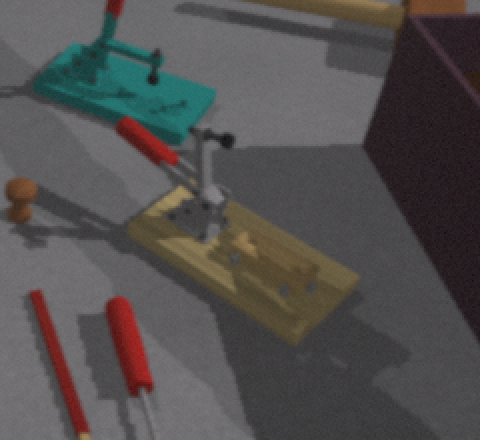

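```bash
python3 -m crank '[[-0.6,0,-0.1,0],[-0.8,0,0,0],[-0.8,0,0,0],[-0.8,0,0,0],[-0.8,0,0,0],[-0.77,0,0,0],[0,0,0,0],[0,0,0,0]]' 0.5
python3 - <<'E'
from h import *
c=get_calibration("wrist");im=capture("wrist");cv2.imwrite("pics/w2.png",im[:,:,::-1])
go([523.3,381.2,22],133.8)
a=np.radians(43.8);ex=np.array([np.cos(a),np.sin(a),0]);ey=np.array([-ex[1],ex[0],0])
o=im[:,:,::-1].copy()
for sx in(-1,1):
  for sy in(-1,1):
    p=proj(c,np.array([498,357,36])+ex*(35+38*sx)+ey*18*sy);cv2.circle(o,(int(p[0]),int(p[1])),3,(255,0,0),1)
    p=proj(c,np.array([498,357,18])+ex*100*sx+ey*55*sy);cv2.circle(o,(int(p[0]),int(p[1])),3,(255,0,255),1)
cv2.imwrite("pics/w2o.png",o)
E
```

```text
time: 10.0
ee_pos: [521.5, 379.2, 277.7]
orientation: [-0.373, 0.928, -0.0, -0.001]
wrist_force: [-1.5, -0.1, 0.5]
finger_gap: 65.9
grasp_force: 0.0
t 10.05 pos [521.5 379.2 278.2] yaw_y 133.8 gap 65.9 F [-0.2  0.  -0.7] j [-0.67  0.39 -0.07  1.56  0.03  1.2   1.59]
shares [-7.900e-02  6.000e-03  6.404e+00] turn(deg about tool z) 0.0
```

View pics/w2o.png

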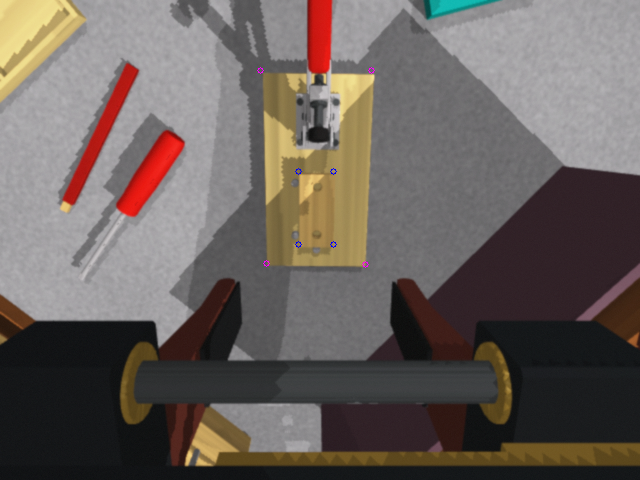

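The projected cleat and jig corners fall on the picture within about 2 px: the cleat outline is (298–334, 172–245), and the pins are clear of the pads. Descend and grip.

```bash
python3 -m crank '[[-0.08,0,0.7,0],[0,0,0.9,0],[0,0,0.9,0],[0,0,0.9,0],[0,0,0.9,0],[0,0,0.9,0],[0,0,0.7,0],[0,0,0.35,0],[0,0,0.14,0],[0,0,0,0],[0,0,0,0]]'
python3 -m crank '[[0,0,0,0],[0,0,0,0],[0,0,0,0],[0,0,0,0],[0,0,0,0],[0,0,0,0]]' -1
```

```text
time: 11.42
ee_pos: [525.2, 382.8, 24.5]
orientation: [-0.373, 0.928, 0.0, 0.001]
wrist_force: [-0.3, -0.1, -0.0]
finger_gap: 65.9
grasp_force: 0.0
time: 12.18
ee_pos: [524.6, 382.4, 23.4]
orientation: [-0.373, 0.928, 0.0, 0.0]
wrist_force: [-1.1, -0.4, 1.8]
finger_gap: 35.9
grasp_force: 30.0
```

```bash
python3 -m crank '[[0,0,-0.2,0],[0,0,-0.5,0],[0,0,-0.8,0],[0,0,-0.9,0],[0,0,-0.9,0],[0,0,-0.5,0],[0,0,0,0.2],[0,0,0,0.23],[0,0,0,0.23],[0,0,0,0.23],[0,0,0,0.23],[0,0,0,0.04],[0,0,0,0]]'
python3 -c "
from h import *
go([588.4,20.9,176],81.7)"
```

```text
time: 13.8
ee_pos: [524.4, 382.3, 175.3]
orientation: [0.072, 0.997, -0.0, -0.0]
wrist_force: [0.0, -0.2, -0.0]
finger_gap: 35.6
grasp_force: 30.0
t 13.8 pos [524.4 382.3 175.3] yaw_y 81.8 gap 35.6 F [ 0.  -0.2 -0. ] j [-0.82  0.48  0.13  1.67 -0.07  0.99  0.76]
shares [-2.874 -8.713 -0.016] turn(deg about tool z) 0.1
```

```bash
python3 -m crank '[[-0.15,-0.45,0,0],[-0.25,-0.75,0,0],[-0.25,-0.75,0,0],[-0.25,-0.75,0,0],[-0.25,-0.75,0,0],[-0.25,-0.75,0,0],[-0.25,-0.75,0,0],[-0.25,-0.75,0,0],[-0.25,-0.75,0,0],[-0.25,-0.75,0,0],[-0.25,-0.75,0,0],[-0.22,-0.75,0,0],[0,0,0,0],[0,0,0,0]]'
python3 - <<'E'
from h import *
c=get_calibration("wrist");im=capture("wrist");o=im[:,:,::-1].copy()
go([588.4,20.9,11],81.7)
a=np.radians(-8.3);ex=np.array([np.cos(a),np.sin(a),0]);ey=np.array([-ex[1],ex[0],0])
for x in(-93,8,93):
  for y in (-58,58):
    p=proj(c,np.array([629,15,16])+ex*x+ey*y);cv2.circle(o,(int(p[0]),int(p[1])),3,(255,0,255),1)
cv2.imwrite("pics/w3o.png",o)
E
```

```text
time: 15.55
ee_pos: [587.0, 21.3, 175.3]
orientation: [0.073, 0.997, 0.0, -0.0]
wrist_force: [-0.5, 1.2, -1.0]
finger_gap: 35.9
grasp_force: 30.0
t 15.6 pos [587.1  22.  175.3] yaw_y 81.7 gap 35.7 F [ 0.   0.3 -0.3] j [-0.32  0.39  0.22  1.83 -0.1   0.94  1.38]
shares [-0.038 -0.026  4.107] turn(deg about tool z) -0.0
```

View pics/w3o.png

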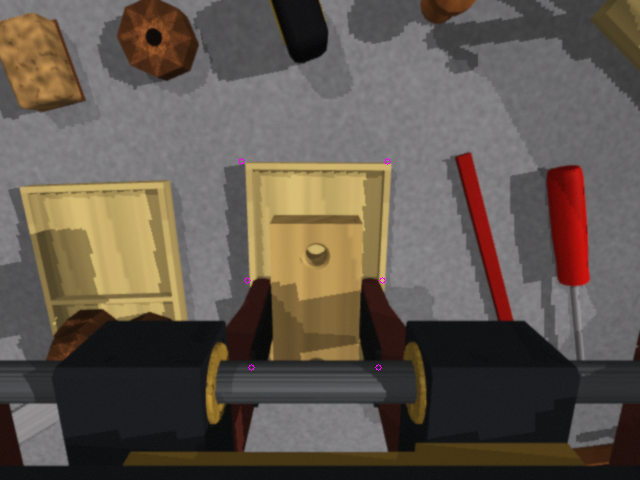

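The held cleat is over the front bay of the cleat tray (bay outline columns 247–391, rows 165–280), lined up with its sides. Lower and release.

```bash
python3 -m crank '[[-0.03,0,0.5,0],[0,0,0.7,0],[0,0,0.8,0],[0,0,0.8,0],[0,0,0.6,0],[0,0,0.4,0],[0,0,0.2,0],[0,0,0.08,0],[0,0,0,0],[0,0,0,0]]'
python3 -m crank '[[0,0,0,0],[0,0,0,0],[0,0,0,0]]' 0
python3 -m crank '[[0,0,-0.4,0],[0,0,-0.8,0],[0,0,-0.9,0],[0,0,-0.9,0],[0,0,-0.9,0],[0,0,0,0]]'
python3 - <<'E'
from h import *
c=get_calibration("wrist");im=capture("wrist");o=im[:,:,::-1].copy()
cv2.imwrite("pics/w4.png",o);go([432,-75,200],81.7)
H,S,V=cv2.split(cv2.cvtColor(im,cv2.COLOR_RGB2HSV))
m=((H<14)&(S>90)&(V>30)&(V<255)).astype(np.uint8);m[330:]=0
for a,r,k in blobs(cv2.morphologyEx(m,cv2.MORPH_CLOSE,np.ones((5,5))),300):
    M=cv2.moments(k);print(a,np.round(r[0]),np.round(r[1]),onz(c,(M['m10']/M['m00'],M['m01']/M['m00']),10).round(1))
E
```

```text
time: 16.85
ee_pos: [589.1, 21.1, 12.8]
orientation: [0.073, 0.997, 0.0, 0.001]
wrist_force: [-0.4, 0.2, -0.9]
finger_gap: 36.1
grasp_force: 30.0
time: 17.23
ee_pos: [588.7, 21.1, 12.2]
orientation: [0.073, 0.997, 0.0, 0.0]
wrist_force: [-0.9, 1.0, 0.2]
finger_gap: 44.2
grasp_force: 0.0
time: 17.98
ee_pos: [590.7, 21.1, 172.2]
orientation: [0.073, 0.997, 0.001, 0.003]
wrist_force: [-0.1, 0.5, -1.0]
finger_gap: 43.8
grasp_force: 0.0
t 18.02 pos [589.5  21.1 170.1] yaw_y 81.6 gap 43.8 F [-0.7 -0.2 -0.8] j [-0.32  0.4   0.23  1.83 -0.11  0.92  1.38]
shares [ 3.541 -2.951 -0.763] turn(deg about tool z) -0.1
4529.0 [153.  36.] [72. 82.] [432.4 -75.6  10. ]
4205.0 [571. 220.] [123.  39.] [619.6 232.7  10. ]
2717.5 [486. 235.] [180.  17.] [621.5 161.7  10. ]
1064.0 [390. 308.] [66. 25.] [677.4  76.7  10. ]
1056.0 [241. 308.] [26. 66.] [657.7 -55.8  10. ]
724.0 [ 81. 317.] [21. 61.] [ 647.2 -196.9   10. ]
378.0 [444.   7.] [14. 45.] [445.3 135.3  10. ]
```

View pics/w4.png

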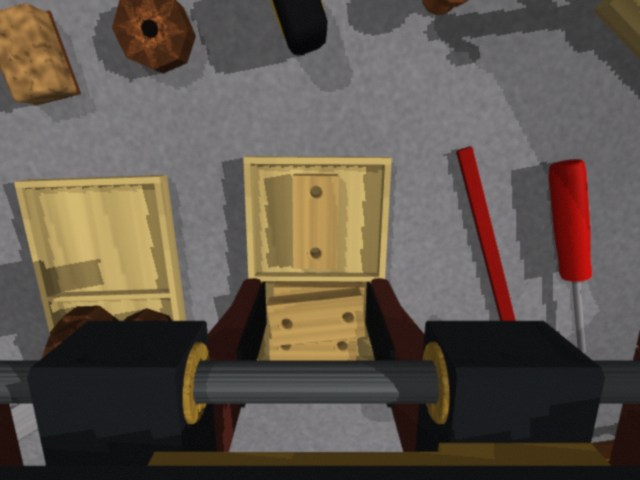

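The cleat lies flat in its front bay (292–341, 173–270). The rosette is at (153,36), about (432, −75). Move part of the way to see its flats.

```bash
python3 -m crank '[[0.3,-0.4,-0.15,0],[0.4,-0.6,-0.2,0],[0.4,-0.6,-0.2,0],[0.4,-0.6,-0.2,0],[0.4,-0.6,0,0],[0.1,-0.15,0,0],[0,0,0,0],[0,0,0,0]]' 0.6
python3 - <<'E'
from h import *
c=get_calibration("wrist");im=capture("wrist");o=im[:,:,::-1].copy()
H,S,V=cv2.split(cv2.cvtColor(im,cv2.COLOR_RGB2HSV))
m=((H<17)&(S>80)&(V>30)).astype(np.uint8);m[330:]=0
m=cv2.morphologyEx(m,cv2.MORPH_CLOSE,np.ones((5,5)))
for a,r,k in blobs(m,300):
    M=cv2.moments(k);g=(M['m10']/M['m00'],M['m01']/M['m00']);P=onz(c,g,15);print(a,np.round(g),P.round(1))
    if np.hypot(*(P[:2]-[432,-75]))<15:
        h=cv2.approxPolyDP(cv2.convexHull(k),6,True)[:,0]
        Q=np.array([onz(c,p,20)[:2] for p in h]);
        for i in range(len(Q)):
            e=Q[(i+1)%len(Q)]-Q[i];print(np.linalg.norm(e).round(1),(np.degrees(np.arctan2(e[1],e[0]))%45).round(1))
        for p in h:cv2.circle(o,tuple(int(v) for v in p),3,(255,0,0),1)
go([432,-75.5,200],81.7)
cv2.imwrite("pics/w5.png",o)
E
```

```text
time: 19.02
ee_pos: [492.7, -83.0, 197.9]
orientation: [0.072, 0.997, 0.0, -0.0]
wrist_force: [0.2, -0.2, -0.0]
finger_gap: 70.3
grasp_force: 0.0
3549.5 [207. 166.] [ 434.7 -167.9   15. ]
2940.5 [315. 146.] [431.9 -74.4  15. ]
20.0 11.2
20.9 8.8
18.0 12.9
20.9 12.9
20.4 12.4
21.0 11.7
19.2 12.8
21.7 10.6
2353.5 [580. 111.] [435.6 146.3  15. ]
2216.0 [ 67. 128.] [ 386.9 -277.    15. ]
1265.0 [580. 280.] [585.7 150.5  15. ]
1168.5 [427. 306.] [592.1   9.   15. ]
1093.0 [204. 307.] [ 562.  -199.1   15. ]
t 19.07 pos [492.8 -83.  197.9] yaw_y 81.7 gap 70.5 F [-0.1  0.3  0.1] j [-0.2   0.22  0.28  2.01 -0.07  0.92  1.54]
shares [ 1.531 -0.034 -0.053] turn(deg about tool z) 0.0
```

View pics/w5.png

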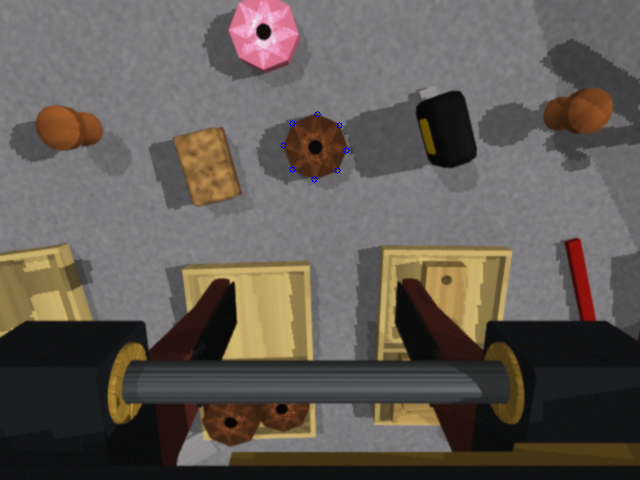

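The rosette is at (315,146), about (432, −75), with flats at 12° mod 45. The pegs are at (65,128) and (580,111), the pink look-alike at (264,32), and both neighbours are far enough away.

```bash
python3 -m crank '[[0.5,-0.01,0,0],[0.6,-0.02,0,0],[0.43,0,0,0],[0,0,0.4,-0.226],[0,0,0.7,-0.226],[0,0,0.8,0],[0,0,0.8,0],[0,0,0.6,0],[0,0,0.4,0],[0,0,0,0],[0,0,0,0]]' 0.6
python3 -c "
from h import *
go([432,-75,6],102)"
```

```text
time: 20.45
ee_pos: [432.1, -76.1, 50.6]
orientation: [-0.104, 0.995, -0.0, 0.0]
wrist_force: [0.2, 0.7, 0.3]
finger_gap: 70.1
grasp_force: 0.0
t 20.45 pos [432.1 -76.1  50.6] yaw_y 102.0 gap 70.1 F [0.2 0.7 0.3] j [-0.13  0.37  0.2   2.25 -0.14  0.53  1.95]
shares [-0.002  0.027  1.115] turn(deg about tool z) -0.0
```

```bash
python3 -m crank '[[0,0.02,0.5,0],[0,0,0.4,0],[0,0,0.2,0],[0,0,0,0],[0,0,0,0]]' 0.6
python3 -m crank '[[0,0,0,0],[0,0,0,0],[0,0,0,0],[0,0,0,0],[0,0,0,0]]' -1
python3 -m crank '[[0,0,-0.3,0],[0,0,-0.7,0],[0,0,-0.8,0],[0,0,-0.8,0],[0,0,0,0]]'
python3 - <<'E'
from h import *
c=get_calibration("top");im=capture("top")
# rosette tray
a=np.radians(-6.4);ex=np.array([np.cos(a),np.sin(a)]);P=np.array([620,-164])-41*ex;print(P)
go([*P,105],102)
E
```

```text
time: 21.08
ee_pos: [431.9, -75.5, 6.7]
orientation: [-0.104, 0.995, -0.0, 0.001]
wrist_force: [-0.6, 0.8, 0.2]
finger_gap: 70.1
grasp_force: 0.0
time: 21.7
ee_pos: [431.5, -75.4, 6.3]
orientation: [-0.104, 0.995, 0.0, 0.0]
wrist_force: [-0.0, 0.8, 5.6]
finger_gap: 50.0
grasp_force: 30.0
time: 22.32
ee_pos: [432.9, -75.5, 112.3]
orientation: [-0.104, 0.995, -0.0, 0.002]
wrist_force: [0.1, 0.1, -0.6]
finger_gap: 49.5
grasp_force: 30.0
[ 579.25551531 -159.42977378]
t 22.38 pos [432.  -75.4 111. ] yaw_y 102.0 gap 50.0 F [ 0.4 -0.6 -0.8] j [-0.18  0.25  0.24  2.22 -0.09  0.68  1.91]
shares [-3.166 -2.819  0.159] turn(deg about tool z) -0.0
```

```bash
python3 -m crank '[[-0.4,-0.36,0,0],[-0.7,-0.62,0,0],[-0.7,-0.62,0,0],[-0.7,-0.62,0,0],[-0.5,-0.45,0,0],[-0.17,-0.15,0,0],[0,0,0.4,0],[0,0,0.7,0],[0,0,0.7,0],[0,0,0.45,0],[0,0,0.18,0],[0,0,0,0],[0,0,0,0]]'
python3 -m crank '[[0,0,0,0],[0,0,0,0],[0,0,0,0]]' 0.36
python3 -m crank '[[0,0,-0.4,0],[0,0,-0.8,0],[0,0,-0.9,0],[0,0,-0.9,0],[0,0,-0.9,0],[0,0,0,0]]'
python3 - <<'E'
from h import *
go([387,-275,170],90)
cv2.imwrite("pics/t6.png",capture("top")[130:290,230:500,::-1].repeat(2,0).repeat(2,1))
E
```

```text
time: 24.0
ee_pos: [579.3, -159.6, 13.5]
orientation: [-0.104, 0.995, -0.0, 0.001]
wrist_force: [-0.3, 0.3, 0.4]
finger_gap: 49.5
grasp_force: 30.0
time: 24.38
ee_pos: [578.9, -159.6, 13.1]
orientation: [-0.104, 0.995, -0.0, 0.0]
wrist_force: [0.0, 0.4, 0.4]
finger_gap: 59.4
grasp_force: 0.0
time: 25.12
ee_pos: [580.8, -160.3, 173.0]
orientation: [-0.104, 0.995, -0.001, 0.003]
wrist_force: [0.1, 0.2, -0.5]
finger_gap: 59.7
grasp_force: 0.0
t 25.12 pos [ 580.8 -160.3  173. ] yaw_y 101.9 gap 59.7 F [ 0.1  0.2 -0.5] j [-0.04  0.41  0.27  1.8  -0.14  0.93  2.07]
shares [ 5.335 -1.804  0.044] turn(deg about tool z) 11.9
```

View pics/t6.png

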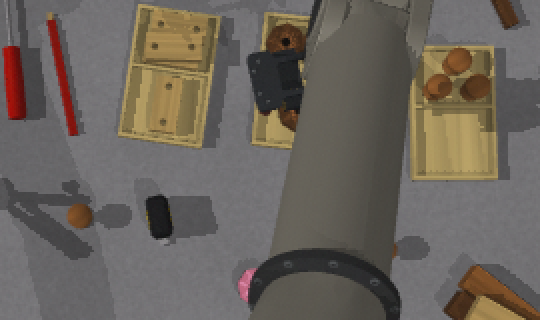

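The cleat is in its bay (165,100). The forearm hides most of the rosette, so I'll check it later. The first peg stands at about (387, −275).

```bash
python3 -m crank '[[0.5,-0.25,0,0],[0.8,-0.4,0,0],[0.8,-0.4,0,0],[0.8,-0.4,0,0],[0.7,-0.35,0,0],[0.4,-0.2,0,0],[0,0,0,0.2],[0,0,0,0.2],[0,0,0,0],[0,0,0,0]]' 0.6
cat > peg.py <<'E'
from h import *
import sys
g=np.array([float(v) for v in sys.argv[1:3]])
c=get_calibration("wrist");im=capture("wrist")
H,S,V=cv2.split(cv2.cvtColor(im,cv2.COLOR_RGB2HSV))
m=((H<17)&(S>80)&(V>30)).astype(np.uint8);m[345:]=0
best=None
for a,r,k in blobs(cv2.morphologyEx(m,cv2.MORPH_CLOSE,np.ones((5,5))),300):
    M=cv2.moments(k);p=(M['m10']/M['m00'],M['m01']/M['m00']);P=onz(c,p,30)
    if np.hypot(*(P[:2]-g))<50: best=k
print("cam",c["origin"].round())
# head = farthest from the nadir: largest inscribed circle of the blob
mm=np.zeros(m.shape,np.uint8);cv2.drawContours(mm,[best],-1,1,-1)
d=cv2.distanceTransform(mm,cv2.DIST_L2,5);_,r,_,p=cv2.minMaxLoc(d)
P=onz(c,p,37);print("px",p,"r px",r,"r mm",(r*(c["origin"][2]-37)/c["intrinsics"][0,0]).round(1),"pos",P.round(1))
go([P[0],P[1],16],84)
E
python3 peg.py 387 -275
```

```text
time: 26.42
ee_pos: [438.6, -270.8, 168.5]
orientation: [0.051, 0.999, 0.0, -0.0]
wrist_force: [-1.2, 0.7, -0.3]
finger_gap: 70.1
grasp_force: 0.0
cam [ 369. -263.  331.]
px (310, 164) r px 22.57209587097168 r mm 16.7 pos [ 388.2 -269.3   37. ]
t 26.48 pos [ 438.6 -270.8  168.6] yaw_y 84.1 gap 70.4 F [-0.4 -0.2 -0.8] j [ 0.11  0.29  0.39  2.01 -0.14  0.87  2.04]
shares [ 1.256 -0.092  3.816] turn(deg about tool z) 0.1
```

```bash
python3 -m crank '[[0.4,-0.03,0,0],[0.5,-0.03,0,0],[0.35,-0.03,0.2,0],[0,0,0.6,0],[0,0,0.8,0],[0,0,0.8,0],[0,0,0.7,0],[0,0,0.5,0],[0,0,0.2,0],[0,0,0,0],[0,0,0,0]]' 0.6
python3 -m crank '[[0,0,0,0],[0,0,0,0],[0,0,0,0],[0,0,0,0],[0,0,0,0],[0,0,0,0],[0,0,0,0]]' -1
```

```text
time: 27.85
ee_pos: [389.1, -269.6, 17.5]
orientation: [0.053, 0.999, -0.0, 0.001]
wrist_force: [0.6, 1.0, 0.1]
finger_gap: 70.3
grasp_force: 0.0
time: 28.72
ee_pos: [388.8, -269.3, 16.9]
orientation: [0.053, 0.999, 0.0, 0.0]
wrist_force: [0.1, 0.6, 1.1]
finger_gap: 33.0
grasp_force: 30.0
```

```bash
python3 - <<'E'
from h import *
im=cv2.imread("pics/top0.png");c=get_calibration("top")
for n,px in dict(bl=(435,220),br=(479,220),tl=(434,153),tr=(478,153)).items(): print(n,onz(c,px,16).round(1))
go([550,-374,100],90)
H,S,V=cv2.split(cv2.cvtColor(im,cv2.COLOR_BGR2HSV))
m=((H>15)&(H<30)&(S>70)&(V>90)).astype(np.uint8);m[:185]=0;m[230:]=0;m[:,:425]=0;m[:,495:]=0
b=blobs(cv2.morphologyEx(m,cv2.MORPH_CLOSE,np.ones((5,5))),300)[0]
print(b[1]);print([onz(c,p,16).round(1)[:2] for p in cv2.boxPoints(b[1])])
E
```

```text
bl [ 483.2 -314.1   16. ]
br [ 482.9 -434.9   16. ]
tl [ 669.6 -316.    16. ]
tr [ 669.5 -438.2   16. ]
t 28.73 pos [ 388.8 -269.3   16.9] yaw_y 84.0 gap 33.0 F [0.1 0.6 1.1] j [ 0.24  0.49  0.29  2.19 -0.29  0.49  2.22]
shares [-4.284 -2.179 -2.077] turn(deg about tool z) -6.0
((456.5, 202.0), (34.0, 43.0), 90.0)
[array([ 580. , -316.5]), array([ 579.9, -435.3]), array([ 485.7, -432.2]), array([ 486. , -314.2])]
```

```bash
python3 -m crank '[[0,0,-0.3,0],[0,0,-0.6,0],[0,0,-0.7,0],[0,0,-0.5,0],[-0.4,-0.2,0,0],[-0.7,-0.35,0,0],[-0.7,-0.35,0,0],[-0.7,-0.35,0,0],[-0.7,-0.35,0,0],[-0.7,-0.35,0,0],[-0.5,-0.22,0,0],[0,0,0,0],[0,0,0,0]]'
python3 -c "
from h import *
go([556,-374.5,23],84)"
```

```text
time: 30.35
ee_pos: [553.6, -373.7, 101.0]
orientation: [0.053, 0.999, 0.0, -0.001]
wrist_force: [-0.4, -0.2, 0.0]
finger_gap: 32.9
grasp_force: 30.0
t 30.35 pos [ 553.6 -373.7  101. ] yaw_y 83.9 gap 32.9 F [-0.4 -0.2  0. ] j [ 0.25  0.61  0.36  1.69 -0.26  0.89  2.18]
shares [-0.065 -0.014  1.949] turn(deg about tool z) -0.1
```

```bash
python3 -m crank '[[-0.05,0,0.4,0],[0,0,0.6,0],[0,0,0.5,0],[0,0,0.3,0],[0,0,0.14,0],[0,0,0,0],[0,0,0,0]]'
python3 -m crank '[[0,0,0,0],[0,0,0,0],[0,0,0,0]]' 0.05
python3 -m crank '[[0,0,-0.3,0],[0,0,-0.7,0],[0,0,-0.9,0],[0,0,-0.9,0],[0,0,-0.9,0],[0,0,0,0]]'
python3 - <<'E'
from h import *
c=get_calibration("wrist");cv2.imwrite("pics/w7.png",capture("wrist")[:,:,::-1])
print(proj(c,[556,-374.5,45]));go([480,140,170],84)
E
```

```text
time: 31.22
ee_pos: [557.0, -374.6, 23.9]
orientation: [0.053, 0.999, -0.0, 0.0]
wrist_force: [0.1, -0.4, -0.4]
finger_gap: 33.2
grasp_force: 30.0
time: 31.6
ee_pos: [556.7, -374.3, 23.5]
orientation: [0.053, 0.999, -0.0, 0.0]
wrist_force: [-0.5, 0.2, 0.1]
finger_gap: 46.0
grasp_force: 0.0
time: 32.35
ee_pos: [558.3, -375.8, 175.6]
orientation: [0.053, 0.999, -0.001, 0.003]
wrist_force: [-0.8, 0.2, -1.0]
finger_gap: 46.1
grasp_force: 0.0
[316.92721168 227.25311186]
t 32.4 pos [ 557.3 -374.9  173.4] yaw_y 83.9 gap 46.1 F [-0.9 -0.  -0.7] j [ 0.23  0.54  0.39  1.63 -0.23  1.01  2.16]
shares [ 3.28  12.597  0.06 ] turn(deg about tool z) -0.1
```

View pics/w7.png

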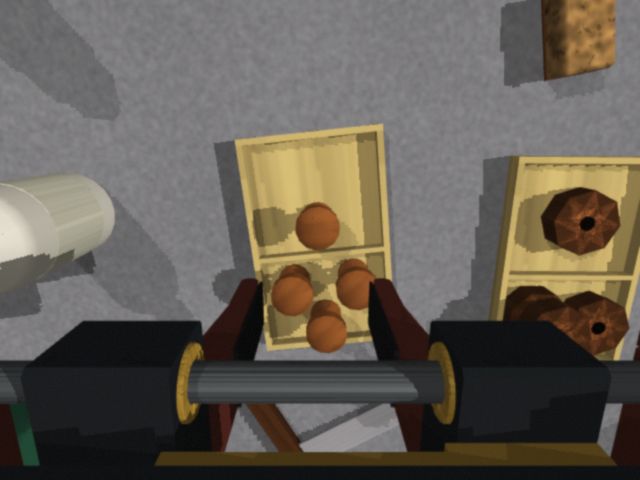

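The first peg stands in its bay at (317,227), and the rosette lies flat in its own bay at (580,221). Now the second peg.

```bash
python3 -m crank '[[0.1,0.4,0,0],[0.2,0.8,0,0],[0.2,0.8,0,0],[0.2,0.8,0,0],[0.2,0.8,0,0],[0.2,0.8,0,0],[0.2,0.8,0,0],[0.2,0.8,0,0],[0.2,0.8,0,0],[0.2,0.8,0,0],[0.2,0.8,0,0],[0.2,0.8,0,0],[0.2,0.8,0,0],[0.2,0.8,0,0],[0.2,0.8,0,0],[0.2,0.8,0,0],[0.1,0.2,0,0],[0,0,0,0],[0,0,0,0]]' 0.6
python3 peg.py 436 141
```

```text
time: 34.78
ee_pos: [482.2, 138.9, 171.1]
orientation: [0.054, 0.999, -0.0, -0.0]
wrist_force: [0.5, -0.3, -0.3]
finger_gap: 70.0
grasp_force: 0.0
cam [412. 147. 334.]
px (307, 169) r px 22.57209587097168 r mm 16.9 pos [435.4 137.9  37. ]
t 34.83 pos [482.4 138.9 171.2] yaw_y 83.8 gap 70.2 F [-0.   0.2  0.7] j [-0.61  0.26  0.24  2.03 -0.08  0.87  1.14]
shares [ 1.164 -0.15   3.879] turn(deg about tool z) -0.2
```

```bash
python3 -m crank '[[0.4,-0.05,0,0],[0.5,-0.05,0,0],[0.26,-0.05,0.2,0],[0,0,0.6,0],[0,0,0.8,0],[0,0,0.8,0],[0,0,0.7,0],[0,0,0.5,0],[0,0,0.25,0],[0,0,0,0],[0,0,0,0]]' 0.6
python3 -m crank '[[0,0,0,0],[0,0,0,0],[0,0,0,0],[0,0,0,0],[0,0,0,0],[0,0,0,0],[0,0,0,0]]' -1
python3 -m crank '[[0,0,-0.3,0],[0,0,-0.6,0],[0,0,-0.8,0],[0,0,-0.6,0],[0,0,0,0]]'
python3 -c "
from h import *
go([510,-374.5,108],84)"
```

```text
time: 36.2
ee_pos: [436.1, 139.4, 17.9]
orientation: [0.053, 0.999, 0.0, 0.001]
wrist_force: [0.2, 0.6, 0.5]
finger_gap: 70.8
grasp_force: 0.0
time: 37.08
ee_pos: [435.6, 139.3, 17.3]
orientation: [0.053, 0.999, 0.0, 0.0]
wrist_force: [0.0, 0.5, 1.2]
finger_gap: 33.0
grasp_force: 30.0
time: 37.7
ee_pos: [436.8, 139.8, 111.3]
orientation: [0.053, 0.999, 0.001, 0.002]
wrist_force: [0.5, -0.4, -0.7]
finger_gap: 33.3
grasp_force: 30.0
t 37.7 pos [436.8 139.8 111.3] yaw_y 84.0 gap 33.3 F [ 0.5 -0.4 -0.7] j [-0.64  0.28  0.22  2.18 -0.1   0.69  1.12]
shares [ -3.174 -12.594   0.061] turn(deg about tool z) -0.0
```

```bash
python3 -m crank '[[-0.1,-0.4,0,0],[-0.2,-0.8,0,0],[-0.2,-0.8,0,0],[-0.2,-0.8,0,0],[-0.2,-0.8,0,0],[-0.2,-0.8,0,0],[-0.2,-0.8,0,0],[-0.2,-0.8,0,0],[-0.2,-0.8,0,0],[-0.2,-0.8,0,0],[-0.2,-0.8,0,0],[-0.2,-0.8,0,0],[-0.2,-0.8,0,0],[-0.2,-0.8,0,0],[-0.2,-0.8,0,0],[-0.2,-0.8,0,0],[-0.07,-0.19,0,0],[0,0,0,0],[0,0,0,0]]'
python3 -c "
from h import *
go([510,-374.5,24],84)"
```

```text
time: 40.08
ee_pos: [508.4, -373.4, 108.7]
orientation: [0.052, 0.999, 0.001, -0.001]
wrist_force: [0.3, 0.1, 0.4]
finger_gap: 32.8
grasp_force: 30.0
t 40.08 pos [ 508.4 -373.4  108.7] yaw_y 84.0 gap 32.8 F [0.3 0.1 0.4] j [ 0.29  0.55  0.34  1.78 -0.23  0.85  2.2 ]
shares [-0.044 -0.027  2.118] turn(deg about tool z) 0.0
```

```bash
python3 -m crank '[[-0.04,-0.02,0.4,0],[0,0,0.6,0],[0,0,0.6,0],[0,0,0.37,0],[0,0,0.15,0],[0,0,0,0],[0,0,0,0]]'
python3 -m crank '[[0,0,0,0],[0,0,0,0],[0,0,0,0]]' 0.05
python3 -m crank '[[0,0,-0.3,0],[0,0,-0.7,0],[0,0,-0.9,0],[0,0,-0.9,0],[0,0,-0.9,0],[0.5,0,-0.9,0],[0.5,0,-0.5,0],[0,0,0,0],[0,0,0,0]]'
python3 - <<'E'
from h import *
w=capture("scene")[:,:,::-1]
cv2.imwrite("pics/f.png",w)
E
```

```text
time: 40.95
ee_pos: [510.7, -376.2, 25.3]
orientation: [0.053, 0.999, -0.0, 0.001]
wrist_force: [-0.3, -0.2, 0.3]
finger_gap: 32.7
grasp_force: 30.0
time: 41.32
ee_pos: [510.3, -375.9, 24.7]
orientation: [0.053, 0.999, -0.0, 0.0]
wrist_force: [-0.3, -0.5, -0.5]
finger_gap: 46.0
grasp_force: 0.0
time: 42.45
ee_pos: [470.9, -371.1, 228.1]
orientation: [0.052, 0.999, 0.0, 0.0]
wrist_force: [0.6, 0.6, -0.9]
finger_gap: 46.2
grasp_force: 0.0
```

View pics/f.png

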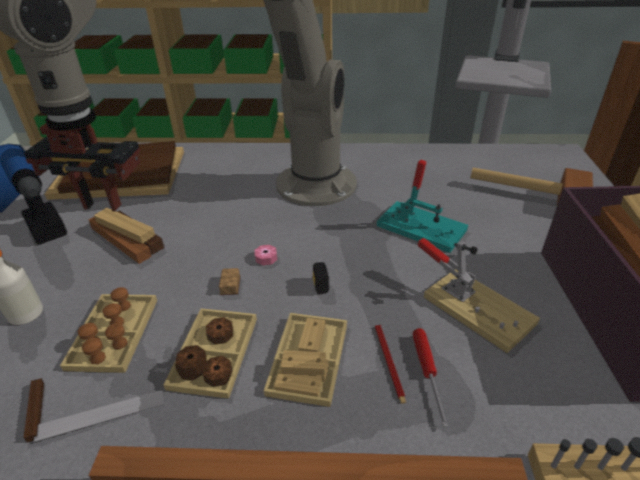

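The scene view shows both pegs upright at (120,297) and (112,311), the rosette flat at (218,330) and the cleat flat at (312,333). The clamp is open at (462,270), and the gripper is clear of everything. Hand in.

```bash
python3 -c "
from station import *
print(close_job())"
```

```text
the job is handed in; nothing more can be done
None
```

I handed the job in at about 42 s of the 120 s allowed: the clamp is open past upright, and the cleat, rosette and both pegs are in their own trays' front bays. The last camera view agrees, though the system gave no verdict.

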